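# Check the parcel seam and set the packing bench in order

### The job

Clear the tape roll off the big parcel, then pass the detector wand's sensing head slowly along the whole taped seam on top, from the robot's left end to its right end, just above the tape or barely touching it. Finally the roll, the small carton (now on the wand's place) and the wand must each lie flat, right way up, wholly inside the taped outline of its own shape. Set things down gently, never drop them, and leave everything else where it is.

Things in the scene. Friction and masses are not known exactly. Their poses are not given: they have to be found in the camera images.
- parcel: Large brown cardboard parcel, 150 (its x) x 210 (its y) x 60 mm high, full and too heavy to move. Origin: centre of its underside, on the bench. The taped seam runs along its y axis across the middle of its top; +y is the left-hand end as the robot sees it (yaw is within 0.3 rad).
- seam_0 (a point): Point on the taped seam, on the parcel's top face (60 mm above the bench), at the seam's left-hand end (the end points lie 21 mm in from the parcel's edge); the five points seam_0 to seam_4 lie on a straight line 42 mm apart, seam_0 at the robot's left (+y), seam_4 at its right.
- seam_1 (a point): Point on the taped seam, on the parcel's top face (60 mm above the bench), at the seam's left quarter (the end points lie 21 mm in from the parcel's edge); the five points seam_0 to seam_4 lie on a straight line 42 mm apart, seam_0 at the robot's left (+y), seam_4 at its right.
- seam_2 (a point): Point on the taped seam, on the parcel's top face (60 mm above the bench), at the seam's middle (the end points lie 21 mm in from the parcel's edge); the five points seam_0 to seam_4 lie on a straight line 42 mm apart, seam_0 at the robot's left (+y), seam_4 at its right.
- seam_3 (a point): Point on the taped seam, on the parcel's top face (60 mm above the bench), at the seam's right quarter (the end points lie 21 mm in from the parcel's edge); the five points seam_0 to seam_4 lie on a straight line 42 mm apart, seam_0 at the robot's left (+y), seam_4 at its right.
- seam_4 (a point): Point on the taped seam, on the parcel's top face (60 mm above the bench), at the seam's right-hand end (the end points lie 21 mm in from the parcel's edge); the five points seam_0 to seam_4 lie on a straight line 42 mm apart, seam_0 at the robot's left (+y), seam_4 at its right.
- roll: Roll of brown packing tape, a ring of outer diameter 100, core hole 76, so a wall 12 mm thick, 48 mm high, about 0.25 kg, lying flat on the parcel's top over the seam at the start. Origin: centre of its underside, z up along its axis.
- carton: Small closed cardboard carton, 110 (its x) x 60 (its y) x 45 mm high, about 0.2 kg. Origin: centre of its underside. At the start it stands on the long outline meant for the wand.
- wand: Hand-held detector wand lying flat on the bench, 160 mm long along its x. Origin: middle of its length, at underside height; x points to the sensing head. Black handle bar from x=-80 to x=+30 mm, 24 mm wide (y), 28 mm high; thin neck; grey round sensing head 36 mm across, 14 mm thick, centred at x=+62 mm. Undersides of handle and head are level. About 0.18 kg.
- wand_tip (a point): Centre of the underside of the wand's sensing head, 62 mm along the wand's x from its origin.
- wand_grip (a point): Good gripping point on the wand's handle near its centre of mass, at x=-20 mm, 15 mm above its underside.
- mark_roll: Round outline of black tape stuck flat on the bench (no height), inside diameter 124 mm: the place of the tape roll. Origin: its centre.
- mark_carton: Short, wide rectangular outline of black tape on the bench (no height), inside 134 (its x) x 84 mm (its y): the place of the small carton. Origin: its centre.
- mark_wand: Long, narrow rectangular outline of black tape on the bench (no height), inside 184 (its x) x 60 mm (its y): the place of the wand, head at either end. Origin: its centre.
- pen_cup: Bystander: black pen cup, diameter 52, 95 mm high with pens up to 116 mm, loose. Origin: centre of its underside.
- bottle: Bystander: small white bottle, diameter 50, 115 mm high, loose. Origin: centre of its underside.
- glue_stick: Bystander: upright glue stick, white with black cap, diameter 30, 70 mm high, loose. Origin: centre of its underside.
- scale_weight: Bystander: plain steel knobbed scale weight, diameter 32, 62 mm high, loose. Origin: centre of its underside.
- stapler: Bystander: black stapler 130 (its x) x 36 x 48 mm high, loose. Origin: centre of its underside.

How it is judged (in metres and radians):
On the way, in this order (a step that is already met when the one before it is completed fails the run):
1. the wand's sensing head passes slowly (under 0.12 m/s) within 18 mm of the seam's left-hand end (seam_0) (distance between wand_tip and seam_0 below 0.018 m and linear speed of wand below 0.12 m/s), for 0.15 s.
2. the wand's sensing head passes slowly (under 0.12 m/s) within 18 mm of the seam's left quarter (seam_1) (distance between wand_tip and seam_1 below 0.018 m and linear speed of wand below 0.12 m/s), for 0.15 s.
3. the wand's sensing head passes slowly (under 0.12 m/s) within 18 mm of the seam's middle (seam_2) (distance between wand_tip and seam_2 below 0.018 m and linear speed of wand below 0.12 m/s), for 0.15 s.
4. the wand's sensing head passes slowly (under 0.12 m/s) within 18 mm of the seam's right quarter (seam_3) (distance between wand_tip and seam_3 below 0.018 m and linear speed of wand below 0.12 m/s), for 0.15 s.
5. the wand's sensing head passes slowly (under 0.12 m/s) within 18 mm of the seam's right-hand end (seam_4) (distance between wand_tip and seam_4 below 0.018 m and linear speed of wand below 0.12 m/s), for 0.15 s.
At the end, for the whole second after the job is handed in: Roll centre within 13 mm of the round outline's centre; carton and wand centred in their outlines within 14 mm each way, parallel within 0.25 rad (carton) and 0.23 rad (wand, either way round); all three flat on the bench (within 6 mm, tilt under 0.1 rad), right way up, at rest (horizontal distance between roll and mark_roll below 0.013 m and x of carton in the frame of mark_carton between -0.014 and 0.014 m and y of carton in the frame of mark_carton between -0.014 and 0.014 m and angle between the x axis of carton and the x axis of mark_carton, either way round below 0.25 rad and x of wand in the frame of mark_wand between -0.014 and 0.014 m and y of wand in the frame of mark_wand between -0.014 and 0.014 m and angle between the x axis of wand and the x axis of mark_wand, either way round below 0.23 rad and height (world z) of roll between -0.006 and 0.006 m and angle between each of roll, carton, wand's own z axis and vertical below 0.1 rad and linear speed of each of roll, carton, wand below 0.02 m/s and height (world z) of carton between -0.006 and 0.006 m and height (world z) of wand between -0.006 and 0.006 m); the robot touches nothing.
It fails at once if the pen cup, bottle, stapler, glue stick or scale weight is shifted by more than 20 mm or tipped by more than 0.4 rad (distance of any of pen_cup, bottle, stapler, glue_stick, scale_weight from where it was at the start of the episode above 0.02 m or angle between any of pen_cup, bottle, stapler, glue_stick, scale_weight's own z axis and vertical above 0.4 rad).
It fails at once if the tape roll, carton or wand is dropped or thrown (moves faster than 0.6 m/s with no finger on it) ((linear speed of roll above 0.6 m/s and contact force between the fingers and roll below 0.02 N) or (linear speed of carton above 0.6 m/s and contact force between the fingers and carton below 0.02 N) or (linear speed of wand above 0.6 m/s and contact force between the fingers and wand below 0.02 N)).
It fails at once if the wand is pressed on the parcel with more than 15 N (contact force between wand and parcel above 15 N).
It also fails if it takes over 72 s, if anything falls off the work surface, if the arm or the gripper's body presses on something with over 40 N, if the wrist force passes 120 N, or if a joint passes its speed limit or range.

### The arm

A 6-joint arm with a two-finger parallel gripper is mounted at the origin on the work surface. World frame = base frame: x ahead of the robot, y to its left, z up, the work surface at z = 0. Lengths are in m, angles in degrees, forces in N, time in s.
With the tool pointing down it reaches from about 0.4 to 0.825 m from the base axis. Payload 7 kg.
Tool frame: the origin (TCP) lies on the centre line of the jaws, within the pads' length; the fingertips stand 19 mm ahead of it and the grasp point (between the pads) is the TCP; z points along the fingers, y is the line along which they close (so a half turn about z gives the same grasp; the last joint's range is limited). The gripper opens to 88 mm and grips with 3 to 60 N. Pads are 19 mm wide; open, the fingers measure 130 mm over their backs; the gripper's body (78 mm by 193 mm) begins 47 mm behind the grasp point.
Start: joints at [83.944, 20.546, 0.682, 0, -70.136, -16.507], TCP at [0.259, 0.623, 0.246] pointing down, gripper open.
Joint ranges: [-176.03, 176.03], [-82.01, 121.73], [-58.28, 71.71], [-173.87, 95.51], [-174.79, -0.11], [-173.66, 173.66]. Speed limits (degrees/s): [136.94, 136.94, 172.46, 180, 180, 180].

### API

Orientations are given as [roll, pitch, yaw] about the fixed x, y, z axes, in that order (R = Rz(yaw) Ry(pitch) Rx(roll)).
In Python, from plant import ctrl gives the robot as it stands.
- The arm moves only by the tool move_arm, never from a script. Its argument "motion" is a list of rows, each a list of 3 entries, a list of its own where there are three numbers: the shift along the tool's x, y, z in mm, then the turn, a rotation vector about the tool's x, y, z in degrees, then the closure, from 0 (fully open) to 1 (shut). A call has 1 to 10 rows; each row is the pose to reach, as a shift and turn from the pose commanded when the call began, along the tool's axes at that moment; what a row does not reach only later rows make up. A row lasts 1/12 s, in which the tool goes at most 41.7 mm and 7.16 degrees, less where a joint would pass 70% of its speed; a pose out of reach is approached as far as the arm can. A call with a gripper value outside its range is refused whole. The fingers move at their own pace and stop on an object; the grip force is fixed at half the most. Time passes only in rows, so rows that repeat a pose let the fingers close. It gives the time, the measured TCP pose, the force, the opening and the grip force at its end, in the units of the state.
- ctrl.get_obs(): the state, without advancing time (a new reading comes with each control period).
- ctrl.snapshot(name): name is "scene" or "top"; returns a dict with "color" (480x640x3 uint8, blue, green, red), "camera_matrix" (3x3 intrinsics, pixels), "cam_to_world" (4x4, takes a point from camera to world coordinates). Camera axes: x right, y up, looking along -z (the intrinsics and any distortion apply to the point x, -y, -z); pixel columns grow to the right and rows downward; lengths in m; the calibration is good to about 2 mm. A picture is of the moment at which its call begins. There is no depth.
- ctrl.close_job(): hands the job in; it is judged then, once.
The state is a dict: "clock": time; "joint_pos": joint angles; "qvel": joint speeds; "tau": joint torques, N m; "tool_pos": TCP position; "orientation": TCP orientation; "force": force on the tool from outside, world axes, zero at the start; "moment": the same for the moment, N m; "opening": finger opening in m; "gripper_force": force on a finger pad.
Only numpy, scipy, OpenCV 4.12 (cv2) and the standard library are available. Lean on these libraries where they do the work, as an engineer would, in place of code of your own. Each camera call takes 0.05 s, during which the arm holds its last target. There are 200 camera calls.

## Working session

There is one attempt and no reset: what is moved stays moved. The work goes in short steps, Python scripts to look and compute and a tool call to move; the robot and the scene stay as the last step left them, time stands still between calls to the robot, and variables do not carry over. Pictures are saved under pics/ and viewed, at most 12 in all, crops included, and the job is handed in when it is done.

Besides the shell and the picture viewer there is one more tool, called after "Request:" as a command line: name --argument value ..., lists and objects as JSON in quotes. move_arm: Moves the arm, as the interface text tells. Its arguments: {"type":"object","properties":{"motion":{"type":"array"}},"required":["motion"]}

```bash
ls; mkdir -p pics; python3 - <<'E'
from plant import ctrl
import cv2,numpy as np
for n in("scene","top"):
    s=ctrl.snapshot(n); cv2.imwrite(f"pics/{n}0.png",s["color"]); np.savez(f"{n}0.npz",**s)
    print(n,np.round(s["camera_matrix"],1).tolist(),np.round(s["cam_to_world"],3).tolist(),[k for k in s])
print(ctrl.get_obs())
E
```

```text
pics
scene [[485.5, 0.0, 315.3], [0.0, 485.5, 244.2], [0.0, 0.0, 1.0]] [[-0.665, -0.576, 0.475, 1.02], [0.746, -0.498, 0.441, 0.452], [-0.018, 0.648, 0.762, 0.813], [0.0, 0.0, 0.0, 1.0]] ['color', 'camera_matrix', 'cam_to_world']
top [[558.7, 0.0, 313.8], [0.0, 558.7, 245.3], [0.0, 0.0, 1.0]] [[-0.015, 0.984, -0.176, 0.35], [-1.0, -0.016, -0.003, 0.036], [-0.006, 0.176, 0.984, 1.132], [0.0, 0.0, 0.0, 1.0]] ['color', 'camera_matrix', 'cam_to_world']
{'clock': 0.1, 'joint_pos': array([ 8.39421715e+01,  2.05881856e+01,  6.38580438e-01, -1.64613630e-02,
       -7.01354864e+01, -1.65087560e+01]), 'qvel': array([-0.04102496, -0.17722641,  0.09726005,  0.01254654, -0.10117514,
        0.01728033]), 'tau': array([-4.46664963e-04, -5.84165883e+01,  2.93751240e+01,  7.01554388e+00,
        1.01261563e-02, -4.67418420e-05]), 'tool_pos': array([0.25888865, 0.62293806, 0.24470736]), 'orientation': array([ 1.79914018e+02, -9.34430167e-03, -2.25721825e+01]), 'force': array([0.25884098, 0.33898454, 1.06899177]), 'moment': array([0.03591133, 0.03375257, 0.00212551]), 'gripper_force': 0.0, 'opening': 0.08788148838066277}
```

View pics/scene0.png

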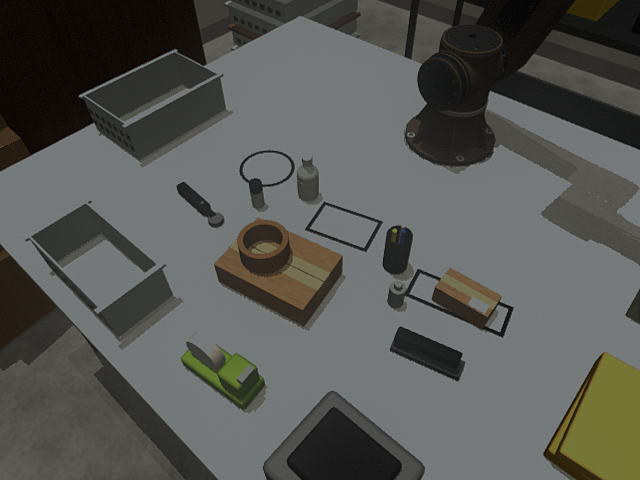

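View pics/top0.png

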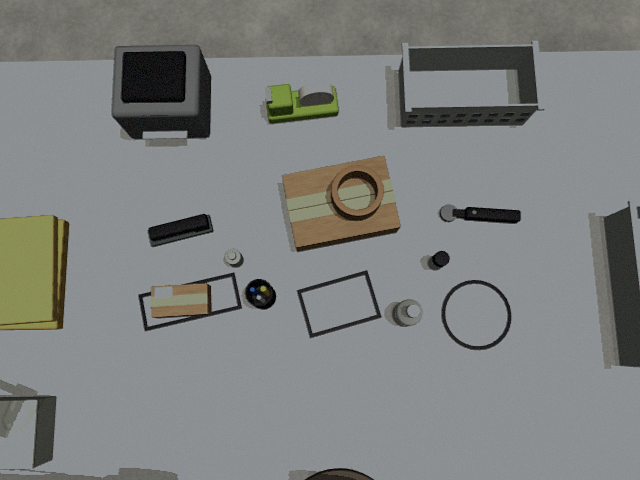

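The scene view shows the roll at (263,247) on the parcel, the wand at (200,203), and the round outline at (267,167). The short outline is at (345,226) and the carton, on the long outline, is at (467,297).

The top view shows the roll at (357,193) and the parcel centred near (340,203). The wand lies from (520,215) to its head at (449,213), and the round outline is at (477,315). The short outline is at (339,304), the carton at (181,300) and the long outline at (190,301).

```bash
cat > h.py <<'E'
import cv2,numpy as np
D={n:dict(np.load(f"{n}0.npz")) for n in("scene","top")}
def rays(n,uv,D=D):
    K=D[n]["camera_matrix"];T=D[n]["cam_to_world"]
    uv=np.asarray(uv,float).reshape(-1,2)
    d=np.c_[(uv[:,0]-K[0,2])/K[0,0],-(uv[:,1]-K[1,2])/K[1,1],-np.ones(len(uv))]@T[:3,:3].T
    return T[:3,3],d
def plane(n,uv,z,D=D):
    o,d=rays(n,uv,D); return o+d*((z-o[2])/d[:,2])[:,None]
def tri(uvs,uvt,D=D):
    (a,d),(b,e)=rays("scene",uvs,D),rays("top",uvt,D)
    d,e=d[0],e[0]; s=np.linalg.lstsq(np.c_[d,-e],b-a,rcond=None)[0]
    p,q=a+s[0]*d,b+s[1]*e; return (p+q)/2,np.linalg.norm(p-q)
def comp(img,seed,lo,hi,space=cv2.COLOR_BGR2HSV):
    "component of the colour mask nearest to the seed pixel, as pixel points"
    m=cv2.inRange(cv2.cvtColor(img,space),lo,hi)
    n,l=cv2.connectedComponents(m)
    ys,xs=np.nonzero(m); i=np.argmin((xs-seed[0])**2+(ys-seed[1])**2)
    ys2,xs2=np.nonzero(l==l[ys[i],xs[i]]); return np.c_[xs2,ys2]
def rect(P):
    (c,(w,h),a)=cv2.minAreaRect((P[:,:2]*1000).astype(np.float32))
    if h>w: w,h,a=h,w,a+90
    return np.round([*c,w,h,(a+90)%180-90],1)
E
python3 - <<'E'
from h import *
B=((0,0,0),(180,255,60))
S={"mwand":((410,287),(141,310),0),"mcart":((308,220),(300,300),0),"mroll":((241,167),(443,315),0),"handle":((190,195),(495,215),.014)}
for k,(s,t,z) in S.items():
    for n,p in(("scene",s),("top",t)):
        im=D[n]["color"]; q=comp(im,p,*B); P=plane(n,q,z)
        print(k,n,len(q),rect(P), "bbox",q.min(0),q.max(0), "circ",np.round(cv2.minEnclosingCircle((P[:,:2]*1e3).astype(np.float32)),1).tolist() if k=="mroll" else "")
for n,p in(("scene",[(467,297),(263,247),(305,262),(200,203),(215,219)]),("top",[(181,300),(371,190),(300,205),(357,190),(449,213)])):
    h=cv2.cvtColor(D[n]["color"],cv2.COLOR_BGR2HSV); print(n,[h[y,x].tolist() for x,y in p])
a=D["top"]["color"][150:255,275:405]; b=D["scene"]["color"][210:325,205:350]
c=D["top"]["color"][270:335,130:250]; d=D["scene"]["color"][260:340,400:520]
f=lambda i,w,h:cv2.convertScaleAbs(cv2.resize(i,(w,h),interpolation=cv2.INTER_CUBIC),alpha=1.3)
cv2.imwrite("pics/crop.png",np.vstack([np.hstack([f(a,400,323),f(b,400,323)]),np.hstack([f(c,400,217),f(d,400,217)])]))
E
```

```text
mwand scene 1587 [459.2 282.1 232.1 113.4 -76.4] bbox [388 269] [512 336] circ 
mwand top 742 [441.7 293.5 198.2  74.3 -77.7] bbox [139 273] [241 330] circ 
mcart scene 476 [429.   -8.2 149.4  99.  -74.9] bbox [305 202] [382 251] circ 
mcart top 701 [432.5  -7.7 148.   98.3 -74.9] bbox [298 271] [380 337] circ Traceback (most recent call last):
  File "<stdin>", line 7, in <module>
    return _wrapfunc(a, 'round', decimals=decimals, out=out)
    return _wrapit(obj, method, *args, **kwds)
    conv = _array_converter(obj)
ValueError: setting an array element with a sequence. The requested array has an inhomogeneous shape after 1 dimensions. The detected shape was (2,) + inhomogeneous part.
```

```bash
python3 - <<'E'
from h import *
B=((0,0,0),(180,255,60))
S={"mwand":((500,325),(141,310),0,45),"mroll":((241,167),(443,315),0,60),"handle":((190,195),(495,215),.014,60)}
for k,(s,t,z,v) in S.items():
    cs=[]
    for n,p in(("scene",s),("top",t)):
        im=D[n]["color"]; q=comp(im,p,(0,0,0),(180,255,v)); P=plane(n,q,z)
        c,r=cv2.minEnclosingCircle((P[:,:2]*1e3).astype(np.float32))
        print(k,n,len(q),rect(P), "bbox",q.min(0),q.max(0), "circ",np.round([*c,r],1))
        cs.append(cv2.minAreaRect(q.astype(np.float32))[0])
    print("tri",tri(*cs))
for n,p in(("scene",[(467,297),(263,231),(305,262),(325,265),(215,219),(480,290)]),("top",[(170,313),(371,172),(310,205),(310,180),(449,213),(190,293)])):
    h=cv2.cvtColor(D[n]["color"],cv2.COLOR_BGR2HSV); print(n,[h[y,x].tolist() for x,y in p])
a=D["top"]["color"][150:255,275:405]; b=D["scene"]["color"][210:325,205:350]
c=D["top"]["color"][270:335,130:250]; d=D["scene"]["color"][260:340,400:520]
f=lambda i,w,h:cv2.convertScaleAbs(cv2.resize(i,(w,h),interpolation=cv2.INTER_CUBIC),alpha=1.3)
cv2.imwrite("pics/crop.png",np.vstack([np.hstack([f(a,400,323),f(b,400,317)[:323] if 0 else f(b,400,323)]),np.hstack([f(c,400,217),f(d,400,217)])]))
E
```

```text
mwand scene 1069 [460.  282.3 229.4 111.6 -77.3] bbox [388 269] [512 336] circ [455.2 284.7 121.1]
mwand top 652 [441.8 293.3 197.2  73.7 -77.6] bbox [139 273] [240 329] circ [442.2 293.8 103.7]
tri (array([0.44424546, 0.28746983, 0.00223085]), np.float64(0.013231200211066831))
mroll scene 508 [ 432.9 -277.3  200.1  137.6   10.8] bbox [240 150] [293 207] circ [ 435.3 -266.1  106. ]
mroll top 643 [ 406.7 -283.3  137.8  136.4   -4.4] bbox [442 280] [510 349] circ [ 406.6 -283.7   69.3]
tri (array([ 0.4088702 , -0.29235341, -0.02126203]), np.float64(0.007008794051471006))
handle scene 529 [ 605.1 -317.7  148.9   32.    84.8] bbox [177 182] [215 217] circ [ 602.2 -317.4   74.5]
handle top 807 [ 608.2 -312.2  136.9   28.    85.1] bbox [452 207] [519 222] circ [ 610.2 -312.7   68.7]
tri (array([ 0.60743074, -0.31148489,  0.01693278]), np.float64(0.00017440848989351077))
scene [[15, 117, 109], [16, 81, 47], [26, 76, 117], [17, 117, 107], [60, 3, 77], [16, 115, 109]]
top [[16, 104, 137], [16, 113, 131], [31, 44, 138], [16, 105, 134], [90, 7, 106], [16, 97, 137]]
```

View pics/crop.png

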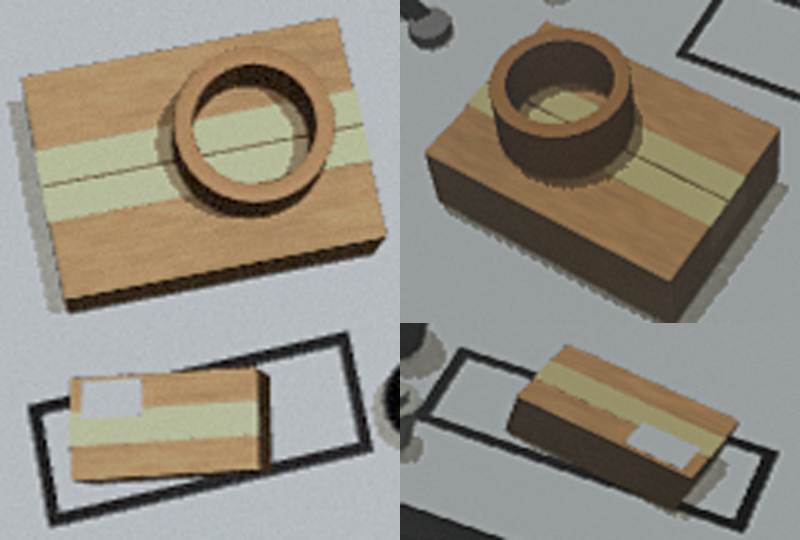

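The crops show the parcel corners, roll rim and carton corners clearly. The roll rim is centred at crop (254,125) in the top view and (561,83) in the scene view. Next I'll triangulate these points.

```bash
python3 - <<'E'
from h import *
A=lambda p:(p[0]/3.077+275-.3,p[1]/3.077+150-.3)
Bc=lambda p:((p[0]-400)/2.759+205-.3,p[1]/2.809+210-.3)
C=lambda p:(p[0]/3.333+130-.3,(p[1]-323)/3.338+270-.3)
Dd=lambda p:((p[0]-400)/3.333+400-.3,(p[1]-323)/2.7125+260-.3)
r=lambda x:np.round(np.asarray(x)*1000,1)
for k,s,t in [("parcel fr-right",(780,130),(386,238)),("near-left",(672,280),(67,298)),("far-left",(427,153),(22,78)),("roll",(561,83),(254,125)),("seamL",(727,200),(43,187))]:
    p=[(780,130),(672,280)]
    print(k,[ (r(q),r(e)) for q,e in [tri(Bc(s),A(t))]],"top-only",r(plane("top",A(t),.108 if k=="roll" else .06)[0]))
print("seamR",r(plane("top",A((367,124)),.06)[0]))
print("parcelFR",r(plane("top",A((335,18)),.06)[0]))
cs=[(567,346),(738,428),(695,475),(520,398)]; ct=[(256,366),(70,377),(72,478),(260,470)]
for s,t in zip(cs,[(256,366),(70,377),(72,478),(260,470)]): 
    # order in scene: top(far) = ?, printed for every pairing check
    print("carton",*[(r(q),r(e)) for q,e in [min((tri(Dd(s),C(u)) for u in ct),key=lambda v:v[1])]],"top",r(plane("top",C(t),.045)[0]),"scene",r(plane("scene",Dd(s),.045)[0]))
for n,p in(("scene",(215,219)),("top",(449,213))):
    g=cv2.cvtColor(D[n]["color"],cv2.COLOR_BGR2GRAY); x,y=p
    print(g[y-12:y+13:1,x-14:x+15])
E
```

```text
parcel fr-right [(array([540.7, -40.5,  27.7]), np.float64(200.3))] top-only [ 575.  -129.5   60. ]
near-left [(array([ 589.4,   54.1, -104.1]), np.float64(65.7))] top-only [539.6  73.8  60. ]
far-left [(array([712.5,  43.9, 171.5]), np.float64(158.3))] top-only [684.7 101.6  60. ]
roll [(array([637.1, -43.2, 106.4]), np.float64(2.1))] top-only [637.3 -43.9 108. ]
seamL [(array([611.2,  88.9,  61.9]), np.float64(1.1))] top-only [612.   88.5  60. ]
seamR [ 650.2 -120.4   60. ]
parcelFR [ 721.9 -102.5   60. ]
carton (array([412.6, 248.7,  42.7]), np.float64(1.9)) top [473.5 250.9  45. ] scene [413.9 250.1  45. ]
carton (array([409.8, 359.1,  40.2]), np.float64(2.3)) top [468.8 359.9  45. ] scene [412.9 360.7  45. ]
carton (array([467.5, 360.2,  49.9]), np.float64(3.7)) top [410.  356.6  45. ] scene [462.8 361.2  45. ]
carton (array([472.6, 252.7,  44.9]), np.float64(4.0)) top [412.9 247.5  45. ] scene [471.6 254.4  45. ]
[[ 39  38  38  37  35  36  36  35  28  65 133 121 121 120 119 120 121 120
  119 119 119 119 120 117 120 120 120 120 120]
 [ 35  38  38  36  35  35  38  35  31  57 123 
[... 5184 characters left out ...]
133 107  64  23  11  46  72  84  99  85  78  71
   87 139 146 143 143 143 147 145 143 144 150]
 [142 144 141 142 142 143 144 131 127  86  53  60  56  32  39  56  87 117
  144 145 143 145 142 141 144 145 145 142 143]
 [146 140 146 143 144 141 142 144 151 126 121 144 131 106 117 144 150 146
  146 144 141 143 141 143 144 140 143 143 142]
 [145 141 143 144 141 143 143 143 143 145 147 144 144 146 146 144 147 143
  144 143 143 143 142 145 144 143 142 141 145]
 [142 144 144 146 143 142 143 145 144 142 143 144 143 143 142 143 143 145
  142 141 141 143 143 141 145 145 143 143 142]
 [144 144 140 141 145 144 143 144 142 141 143 141 144 142 142 143 142 142
  143 143 146 143 143 143 146 142 145 142 142]]
```

```bash
cat > go.py <<'E'
import sys,numpy as np
from scipy.spatial.transform import Rotation as R
from plant import ctrl
o=ctrl.get_obs()
Rt=R.from_euler("xyz",o["orientation"],degrees=True)
print("t %.2f"%o["clock"],np.round(o["tool_pos"]*1e3,1),np.round(o["orientation"],1),"open %.1f F %.1f"%(o["opening"]*1e3,o["gripper_force"]),np.round(o["force"],1),"q",np.round(o["joint_pos"],0))
a=[float(v) for v in sys.argv[1:]]
for i in range(0,len(a),4):
    x,y,z,w=a[i:i+4]
    print("shift",np.round(Rt.inv().apply(np.array([x,y,z])-o["tool_pos"]*1e3),1),"turn",np.round((Rt.inv()*R.from_euler("xyz",[180,0,w],degrees=True)).as_rotvec(degrees=True),1))
E
python3 go.py 593 -43.5 160 -90
python3 - <<'E'
from h import *
r=lambda x:np.round(np.asarray(x)*1000,1)
print("head",r(plane("top",(449,212.3),.014)),r(plane("scene",(215,218),.014)),[r(v) for v in tri((215,218),(449,212.3))])
for n,t,z in(("cup",(260,293),.05),("bottle",(407,313),.06),("glue",(439,260),.035),("weight",(233,258),.03),("stapler",(180,230),.024)): print(n,r(plane("top",t,z)))
E
```

```text
t 0.10 [258.9 622.9 244.7] [179.9  -0.  -22.6] open 87.9 F 0.0 [0.3 0.3 1.1] q [ 84.  21.   1.  -0. -70. -17.]
shift [564.3 487.   85.5] turn [ 0.1 -0.1 67.4]
head [[ 613.9 -238.    14. ]] [[ 613.3 -235.8   14. ]] [array([ 613.4, -237.3,   13.4]), np.float64(1.9)]
cup [[451.1 145.8  50. ]]
bottle [[ 407.6 -135.5   60. ]]
glue [[ 512.3 -207.4   35. ]]
weight [[523.7 201.8  30. ]]
stapler [[583.8 310.8  24. ]]
```

Request:
move_arm --motion '[[[564,487,85],[0,0,67.4],0],[[564,487,85],[0,0,67.4],0],[[564,487,85],[0,0,67.4],0],[[564,487,85],[0,0,67.4],0],[[564,487,85],[0,0,67.4],0.5],[[564,487,85],[0,0,67.4],0.5],[[564,487,85],[0,0,67.4],0.5],[[564,487,85],[0,0,67.4],0.5],[[564,487,85],[0,0,67.4],0.5],[[564,487,85],[0,0,67.4],0.5]]'

```text
clock: 0.93
tool_pos: [0.4448, 0.2512, 0.1981]
orientation: [180.0, 0.0, -90.4]
force: [-0.3, 0.8, 0.2]
opening: 0.053
gripper_force: 0.0
```

```bash
python3 go.py 593 -43.5 160 -90 593 -43.5 90 -90
```

```text
t 0.93 [444.8 251.2 198.1] [180.    0.  -90.4] open 53.0 F 0.0 [-0.3  0.8  0.2] q [ 52.   7. -24.  -0. -59. -52.]
shift [ 293.8 -150.1   38.1] turn [ 0.   0.  -0.4]
shift [ 293.8 -150.1  108.1] turn [ 0.   0.  -0.4]
```

Request:
move_arm --motion '[[[293,-150,25],[0,0,0],0.5],[[293,-150,25],[0,0,0],0.5],[[293,-150,25],[0,0,0],0.5],[[293,-150,25],[0,0,0],0.5],[[293,-150,25],[0,0,0],0.5],[[293,-150,25],[0,0,0],0.5],[[293,-150,25],[0,0,0],0.5],[[293,-150,25],[0,0,0],0.5],[[293,-150,25],[0,0,0],0.5],[[293,-150,25],[0,0,0],0.5]]'

```text
clock: 1.77
tool_pos: [0.5947, -0.0419, 0.1721]
orientation: [179.9, -0.0, -90.2]
force: [0.2, 1.1, 0.7]
opening: 0.044
gripper_force: 0.0
```

```bash
python3 go.py 593 -43.5 90 -90
```

```text
t 1.77 [594.7 -41.9 172.1] [179.9  -0.  -90.2] open 44.0 F 0.0 [0.2 1.1 0.7] q [ 15.  17. -15.  -0. -58. -15.]
shift [ 1.6  1.5 82.1] turn [ 0.1 -0.  -0.2]
```

Request:
move_arm --motion '[[[1.6,1.5,41],[0,0,0],0.5],[[1.6,1.5,70],[0,0,0],0.5],[[1.6,1.5,82],[0,0,0],0.5],[[1.6,1.5,82],[0,0,0],0.5],[[1.6,1.5,82],[0,0,0],1],[[1.6,1.5,82],[0,0,0],1],[[1.6,1.5,82],[0,0,0],1],[[1.6,1.5,82],[0,0,0],1],[[1.6,1.5,82],[0,0,0],1],[[1.6,1.5,82],[0,0,0],1]]'

```text
clock: 2.6
tool_pos: [0.5939, -0.0412, 0.0924]
orientation: [-179.9, 0.0, -90.0]
force: [-1.7, 2.3, 4.6]
opening: 0.0115
gripper_force: 33.4
```

```bash
python3 go.py 593 -43.5 180 -90 362.5 -283.5 160 -90
```

```text
t 2.60 [593.9 -41.2  92.4] [-179.9    0.   -90. ] open 11.5 F 33.4 [-1.7  2.3  4.6] q [ 15.  21. -21.   0. -48. -15.]
shift [  2.3   0.7 -87.6] turn [-0.1  0.   0. ]
shift [242.1 231.4 -68.1] turn [-0.1  0.   0. ]
```

Request:
move_arm --motion '[[[0,0,-30],[0,0,0],1],[[0,0,-65],[0,0,0],1],[[15,15,-82],[0,0,0],1],[[40,38,-82],[0,0,0],1],[[68,65,-82],[0,0,0],1],[[96,92,-82],[0,0,0],1],[[124,119,-82],[0,0,0],1],[[152,146,-82],[0,0,0],1],[[180,173,-82],[0,0,0],1],[[205,197,-82],[0,0,0],1]]'

```text
clock: 3.43
tool_pos: [0.3938, -0.2472, 0.1731]
orientation: [180.0, 0.0, -90.0]
force: [0.9, -0.6, -3.1]
opening: 0.0116
gripper_force: 33.1
```

Request:
move_arm --motion '[[[20,18,0],[0,0,0],1],[[33,29,0],[0,0,0],1],[[37,34,0],[0,0,0],1],[[37,34,0],[0,0,0],1],[[37,34,0],[0,0,0],1],[[37,34,0],[0,0,0],1]]'

```text
clock: 3.93
tool_pos: [0.3628, -0.283, 0.1733]
orientation: [-180.0, 0.0, -89.9]
force: [-0.0, 0.1, -3.5]
opening: 0.0115
gripper_force: 33.1
```

```bash
python3 go.py 362.5 -283.5 33 -90; python3 - <<'E'
from plant import ctrl
import cv2,numpy as np
for n in("scene","top"):
    s=ctrl.snapshot(n); cv2.imwrite(f"pics/{n}1.png",s["color"])
a=cv2.imread("pics/scene1.png")[110:290,160:400]; b=cv2.imread("pics/top1.png")[180:380,380:640]
f=lambda i:cv2.convertScaleAbs(cv2.resize(i,(400,300)),alpha=1.4)
cv2.imwrite("pics/c1.png",np.hstack([f(a),f(b)]))
E
```

```text
t 3.93 [ 362.8 -283.   173.3] [-180.     0.   -89.9] open 11.5 F 33.1 [-0.   0.1 -3.5] q [-13.   4. -31.  -0. -55.  13.]
shift [  0.5   0.3 140.3] turn [-0.   0.   0.1]
```

View pics/c1.png

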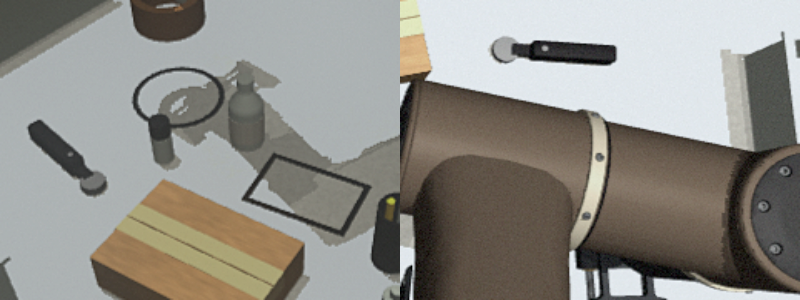

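The roll is held level above the round outline: scene crop (167,15), outline at (178,97). The arm hides it in the top view. I'll lower it.

Request:
move_arm --motion '[[[1,0,25],[0,0,0],1],[[1,0,55],[0,0,0],1],[[1,0,85],[0,0,0],1],[[1,0,110],[0,0,0],1],[[1,0,125],[0,0,0],1],[[1,0,133],[0,0,0],1],[[1,0,137],[0,0,0],1],[[1,0,139.5],[0,0,0],1],[[1,0,140.5],[0,0,0],1],[[1,0,140.5],[0,0,0],1]]'

```text
clock: 4.87
tool_pos: [0.3631, -0.2845, 0.0335]
orientation: [-179.9, -0.0, -89.9]
force: [-0.4, 0.8, -4.0]
opening: 0.0118
gripper_force: 33.1
```

```bash
python3 go.py 362.5 -283.5 33 -90
```

```text
t 4.87 [ 363.1 -284.5   33.5] [-179.9   -0.   -89.9] open 11.8 F 33.1 [-0.4  0.8 -4. ] q [-14.  16. -41.   0. -34.  14.]
shift [-1.   0.6  0.5] turn [-0.1 -0.   0.1]
```

Request:
move_arm --motion '[[[0,0,1],[0,0,0],1],[[0,0,2],[0,0,0],1],[[0,0,2],[0,0,0],1],[[0,0,2],[0,0,0],0.5],[[0,0,2],[0,0,0],0.5],[[0,0,2],[0,0,0],0.5],[[0,0,2],[0,0,0],0.5],[[0,0,2],[0,0,0],0.5],[[0,0,2],[0,0,0],0.5]]'

```text
clock: 5.62
tool_pos: [0.3624, -0.2845, 0.0309]
orientation: [-180.0, -0.0, -90.0]
force: [-0.0, -0.4, 0.3]
opening: 0.0423
gripper_force: 0.0
```

```bash
python3 go.py 441 303.5 120 -88
```

```text
t 5.62 [ 362.4 -284.5   30.9] [-180.   -0.  -90.] open 42.3 F 0.0 [-0.  -0.4  0.3] q [-14.  16. -41.   0. -33.  14.]
shift [-587.9  -78.9  -89.2] turn [-0. -0. -2.]
```

Request:
move_arm --motion '[[[0,0,-20],[0,0,0],0.5],[[0,0,-60],[0,0,0],0.3],[[0,0,-100],[0,0,0],0],[[0,-10,-140],[0,0,0],0],[[-25,-40,-150],[0,0,0],0],[[-60,-60,-150],[0,0,0],0],[[-98,-78,-150],[0,0,0],0],[[-137,-90,-150],[0,0,0],0],[[-177,-100,-150],[0,0,0],0],[[-218,-105,-150],[0,0,0],0]]'

```text
clock: 6.45
tool_pos: [0.468, -0.0644, 0.1809]
orientation: [-180.0, -0.0, -90.0]
force: [1.1, -0.2, 0.4]
opening: 0.0872
gripper_force: 0.0
```

Request:
move_arm --motion '[[[-41,0,0],[0,0,0],0],[[-82,0,0],[0,0,0],0],[[-123,0,0],[0,0,0],0],[[-164,5,0],[0,0,0],0],[[-205,10,0],[0,0,-2],0],[[-246,15,0],[0,0,-2],0],[[-287,18,0],[0,0,-2],0],[[-328,20,15],[0,0,-2],0],[[-360,24,30],[0,0,-2],0],[[-370,26,50],[0,0,-2],0]]'

```text
clock: 7.28
tool_pos: [0.4414, 0.3087, 0.1311]
orientation: [-179.9, 0.1, -87.8]
force: [0.9, 0.4, 0.8]
opening: 0.0874
gripper_force: 0.0
```

```bash
python3 go.py 441 303.5 100 -88  441 303.5 26 -88; python3 - <<'E'
from plant import ctrl
import cv2,numpy as np
S={n:ctrl.snapshot(n) for n in("scene","top")}
for n in S: np.savez(f"{n}2.npz",**S[n])
a=S["scene"]["color"][110:290,160:400]; b=S["top"]["color"][180:380,380:640]
f=lambda i:cv2.convertScaleAbs(cv2.resize(i,(400,300)),alpha=1.4)
cv2.imwrite("pics/c2.png",np.hstack([f(a),f(b)]))
E
```

```text
t 7.28 [441.4 308.7 131.1] [-1.799e+02  1.000e-01 -8.780e+01] open 87.4 F 0.0 [0.9 0.4 0.8] q [ 56.  14. -26.   0. -51. -54.]
shift [ 5.3  0.7 31.1] turn [-0.1  0.1  0.2]
shift [  5.5   0.9 105.1] turn [-0.1  0.1  0.2]
```

View pics/c2.png

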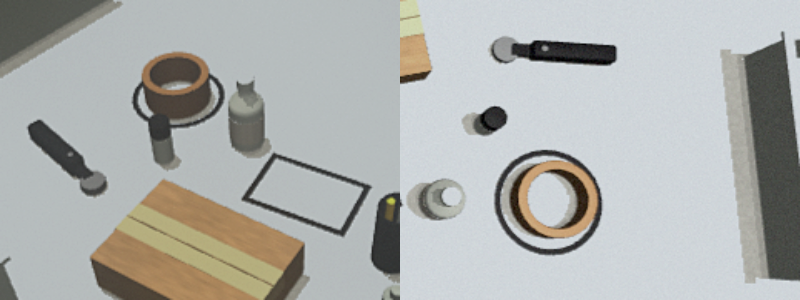

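The roll stands inside the round outline, with its rim at crop (557,199) and the outline at (548,200). I'll check the offset numerically while I take the carton.

```bash
python3 - <<'E'
from h import *
E={n:dict(np.load(f"{n}2.npz")) for n in("scene","top")}
for n,s in(("top",(520,300)),("scene",(262,157))):
    print(n,E[n]["color"].shape)
im=E["top"]["color"]; hs=cv2.cvtColor(im,cv2.COLOR_BGR2HSV)
m=cv2.inRange(hs,(5,60,70),(25,255,255)); m[:, :440]=0; m[:280]=0; m[:,:]*=1; m[360:]=0; m[:,520:]=0
ys,xs=np.nonzero(m); q=np.c_[xs,ys]
P=plane("top",q,.048,E)*1e3; print(len(q),cv2.minEnclosingCircle(P[:,:2].astype(np.float32)))
print(plane("top",(482,312.7),.048,E)*1e3)
E
```

```text
top (480, 640, 3)
scene (480, 640, 3)
882 ((407.7340087890625, -282.101318359375), 50.25764465332031)
[[ 406.59848368 -281.62032489   48.        ]]
```

Request:
move_arm --motion '[[[5,1,30],[0,0,0],0],[[5,1,60],[0,0,0],0],[[5,1,85],[0,0,0],0],[[5,1,98],[0,0,0],0],[[5,1,104],[0,0,0],0],[[5,1,104],[0,0,0],0]]'

```text
clock: 7.88
tool_pos: [0.44, 0.2975, 0.0261]
orientation: [179.9, -0.1, -88.0]
force: [0.5, 0.2, -0.2]
opening: 0.0876
gripper_force: 0.0
```

```bash
python3 go.py 441 303.5 26 -88
```

```text
t 7.88 [440.  297.5  26.1] [ 1.799e+02 -1.000e-01 -8.800e+01] open 87.6 F 0.0 [ 0.5  0.2 -0.2] q [ 55.  22. -32.   0. -37. -53.]
shift [-5.9 -1.2  0.1] turn [ 0.1 -0.1  0. ]
```

Request:
move_arm --motion '[[[-6,-1,0],[0,0,0],0],[[-6,-1,0],[0,0,0],0],[[-6,-1,0],[0,0,0],0.2],[[-6,-1,0],[0,0,0],0.4],[[-6,-1,0],[0,0,0],0.5],[[-6,-1,0],[0,0,0],0.6],[[-6,-1,0],[0,0,0],0.7],[[-6,-1,0],[0,0,0],0.7],[[-6,-1,0],[0,0,0],0.7]]'

```text
clock: 8.63
tool_pos: [0.441, 0.3047, 0.0271]
orientation: [-180.0, 0.0, -88.0]
force: [-1.2, -0.2, 4.3]
opening: 0.0599
gripper_force: 30.0
```

```bash
python3 go.py 431.5 -8 180 -74.9
```

```text
t 8.63 [441.  304.7  27.1] [-180.    0.  -88.] open 59.9 F 30.0 [-1.2 -0.2  4.3] q [ 56.  22. -31.   0. -37. -54.]
shift [ 312.1   20.6 -152.9] turn [ -0.    0.  -13.1]
```

Request:
move_arm --motion '[[[0,0,-25],[0,0,0],0.7],[[0,0,-60],[0,0,0],0.7],[[0,0,-100],[0,0,0],0.7],[[0,-10,-135],[0,0,0],0.7],[[20,-10,-152],[0,0,-3],0.7],[[55,-10,-152],[0,0,-6],0.7],[[95,-10,-152],[0,0,-9],0.7],[[135,-10,-152],[0,0,-12],0.7],[[175,-5,-152],[0,0,-13],0.7],[[215,5,-152],[0,0,-13],0.7]]'

```text
clock: 9.47
tool_pos: [0.4434, 0.0879, 0.1785]
orientation: [180.0, -0.0, -74.9]
force: [1.0, 0.1, -1.4]
opening: 0.0601
gripper_force: 30.0
```

```bash
python3 go.py 431.5 -8 150 -74.9
```

```text
t 9.47 [443.4  87.9 178.5] [180.   -0.  -74.9] open 60.1 F 30.0 [ 1.   0.1 -1.4] q [ 36.   3. -32.   0. -56. -21.]
shift [89.5 36.5 28.5] turn [ 0. -0.  0.]
```

Request:
move_arm --motion '[[[33,13,0],[0,0,0],0.7],[[58,25,0],[0,0,0],0.7],[[76,34,10],[0,0,0],0.7],[[82,36,30],[0,0,0],0.7],[[82,36,55],[0,0,0],0.7],[[82,36,80],[0,0,0],0.7],[[82,36,100],[0,0,0],0.7],[[82,36,110],[0,0,0],0.7],[[82,36,115],[0,0,0],0.7],[[82,36,115],[0,0,0],0.7]]'

```text
clock: 10.3
tool_pos: [0.4293, 0.0007, 0.0628]
orientation: [179.8, -0.0, -75.0]
force: [-0.3, -0.9, -1.9]
opening: 0.0596
gripper_force: 30.0
```

```bash
python3 go.py 431.5 -8 27.5 -74.9
```

```text
t 10.30 [429.3   0.7  62.8] [179.8  -0.  -75. ] open 59.6 F 30.0 [-0.3 -0.9 -1.9] q [ 27.  10. -43.  -0. -37. -12.]
shift [ 8.9  0.  35.3] turn [ 0.2 -0.  -0.1]
```

Request:
move_arm --motion '[[[5,0,6],[0,0,0],0.7],[[9,0,16],[0,0,0],0.7],[[9,0,25],[0,0,0],0.7],[[9,0,31],[0,0,0],0.7],[[9,0,34],[0,0,0],0.7],[[9,0,35.5],[0,0,0],0.7],[[9,0,36.5],[0,0,0],0.7],[[9,0,36.5],[0,0,0],0.7]]'

```text
clock: 10.97
tool_pos: [0.4327, -0.0075, 0.0276]
orientation: [-180.0, 0.0, -75.0]
force: [-0.0, 0.1, -1.7]
opening: 0.0601
gripper_force: 30.0
```

```bash
python3 go.py 431.5 -8 26.5 -74.9
```

```text
t 10.97 [432.7  -7.5  27.6] [-180.    0.  -75.] open 60.1 F 30.0 [-0.   0.1 -1.7] q [ 25.  14. -45.   0. -31. -10.]
shift [0.1 1.3 1.1] turn [-0.   0.  -0.1]
```

Request:
move_arm --motion '[[[0,0,1.5],[0,0,0],0.7],[[0,0,1.5],[0,0,0],0.5],[[0,0,1.5],[0,0,0],0.3],[[0,0,1.5],[0,0,0],0.1],[[0,0,1.5],[0,0,0],0.1],[[0,0,-20],[0,0,0],0.1],[[0,0,-55],[0,0,0],0.1],[[0,0,-95],[0,0,0],0.2],[[0,0,-125],[0,0,4],0.3],[[0,0,-130],[0,0,8],0.3]]'

```text
clock: 11.8
tool_pos: [0.4353, -0.0068, 0.1628]
orientation: [-179.5, 0.1, -83.1]
force: [1.4, 0.0, 0.2]
opening: 0.0646
gripper_force: 0.0
```

```bash
python3 go.py 606.5 -319 150 -95
```

```text
t 11.80 [435.3  -6.8 162.8] [-1.795e+02  1.000e-01 -8.310e+01] open 64.6 F 0.0 [1.4 0.  0.2] q [ 25.   2. -35.   0. -53. -18.]
shift [ 330.6 -132.2   13.5] turn [-0.5  0.1 11.9]
```

Request:
move_arm --motion '[[[38,-15,0],[0,0,2],0.3],[[76,-30,0],[0,0,4],0.3],[[114,-46,0],[0,0,6],0.3],[[152,-61,0],[0,0,8],0.3],[[190,-76,0],[0,0,12],0.3],[[228,-91,0],[0,0,12],0.3],[[266,-106,10],[0,0,12],0.3],[[300,-120,20],[0,0,12],0.3],[[322,-128,40],[0,0,12],0.3],[[330,-131,60],[0,0,12],0.3]]'

```text
clock: 12.63
tool_pos: [0.6043, -0.3227, 0.0962]
orientation: [-179.9, -0.0, -95.1]
force: [0.5, 0.8, -0.5]
opening: 0.061
gripper_force: 0.0
```

```bash
python3 go.py 606.5 -319 22 -95; python3 - <<'E'
from h import *
from plant import ctrl
S=ctrl.snapshot("top"); np.savez("top3.npz",**S)
E={"top":S}
im=S["color"]; m=cv2.inRange(cv2.cvtColor(im,cv2.COLOR_BGR2HSV),(5,60,70),(40,255,255)); m[:262]=0;m[345:]=0;m[:,:295]=0;m[:,385:]=0
n,l,st,_=cv2.connectedComponentsWithStats(m); i=1+np.argmax(st[1:,4])
ys,xs=np.nonzero(l>0); print("carton top",len(xs),rect(plane("top",np.c_[xs,ys],.045,E)),"mark 432,-8 -74.9")
cv2.imwrite("pics/c3.png",im[130:480,240:640])
E
```

```text
t 12.63 [ 604.3 -322.7   96.2] [-179.9   -0.   -95.1] open 61.0 F 0.0 [ 0.5  0.8 -0.5] q [-12.  28.  -8.   0. -54.   7.]
shift [-3.9 -1.7 74.2] turn [-0.1 -0.  -0.1]
carton top 1325 [408.8  12.1 158.5  96.5 -74.1] mark 432,-8 -74.9
```

View pics/c3.png

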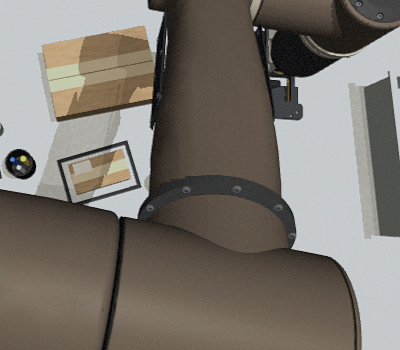

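The carton sits centred in the short outline at crop (100,171). I'll go down to the wand.

Request:
move_arm --motion '[[[-2,-1,20],[0,0,0],0.3],[[-2,-1,30],[0,0,0],0.3],[[-2,-1,40],[0,0,0],0.3],[[-2,-1,45],[0,0,0],0.3],[[-2,-1,45],[0,0,0],0.3]]'

```text
clock: 13.1
tool_pos: [0.6035, -0.3166, 0.0515]
orientation: [179.9, 0.0, -94.9]
force: [-0.9, -0.3, -1.1]
opening: 0.0614
gripper_force: 0.0
```

```bash
python3 go.py 606.5 -319 22 -95
```

```text
t 13.10 [ 603.5 -316.6   51.5] [179.9   0.  -94.9] open 61.4 F 0.0 [-0.9 -0.3 -1.1] q [-11.  31. -11.  -0. -49.   6.]
shift [ 2.1 -3.2 29.5] turn [0.1 0.  0.1]
```

Request:
move_arm --motion '[[[2,-3,12],[0,0,0],0.3],[[2,-3,22],[0,0,0],0.3],[[2,-3,28],[0,0,0],0.3],[[2,-3,29],[0,0,0],0.3],[[2,-3,29],[0,0,0],0.45],[[2,-3,29],[0,0,0],0.6],[[2,-3,29],[0,0,0],0.75],[[2,-3,29],[0,0,0],1],[[2,-3,29],[0,0,0],1],[[2,-3,29],[0,0,0],1]]'

```text
clock: 13.93
tool_pos: [0.607, -0.3195, 0.0237]
orientation: [-180.0, -0.0, -95.0]
force: [-0.8, 0.5, -0.1]
opening: 0.0268
gripper_force: 0.0
```

```bash
python3 go.py 606.5 -319 150 -95
```

```text
t 13.93 [ 607.  -319.5   23.7] [-180.   -0.  -95.] open 26.8 F 0.0 [-0.8  0.5 -0.1] q [-12.  33. -11.   0. -46.   7.]
shift [  -0.4    0.5 -126.3] turn [-0. -0.  0.]
```

Request:
move_arm --motion '[[[0,0,0],[0,0,0],1],[[0,0,0],[0,0,0],1],[[0,0,0],[0,0,0],1],[[0,0,-12],[0,0,0],1],[[0,0,-35],[0,0,0],1],[[0,0,-65],[0,0,0],1],[[0,0,-90],[0,0,0],1],[[0,0,-100],[0,0,0],1],[[0,0,-100],[0,0,0],1],[[0,0,-100],[0,0,0],1]]'

```text
clock: 14.77
tool_pos: [0.6067, -0.3192, 0.1235]
orientation: [-180.0, 0.0, -95.0]
force: [0.4, 0.1, -2.2]
opening: 0.0239
gripper_force: 30.0
```

```bash
python3 go.py 630.4 -13 130 -79.6; python3 - <<'E'
from h import *
from plant import ctrl
S={n:ctrl.snapshot(n) for n in("scene","top")}
f=lambda i:cv2.convertScaleAbs(cv2.resize(i,(400,300)),alpha=1.4)
cv2.imwrite("pics/c4.png",np.hstack([f(S["scene"]["color"][110:290,120:360]),f(S["top"]["color"][150:300,390:590])]))
E
```

```text
t 14.77 [ 606.7 -319.2  123.5] [-180.    0.  -95.] open 23.9 F 30.0 [ 0.4  0.1 -2.2] q [-12.  27.  -7.  -0. -57.   7.]
shift [-307.1    3.    -6.4] turn [ -0.    0.  -15.4]
```

View pics/c4.png

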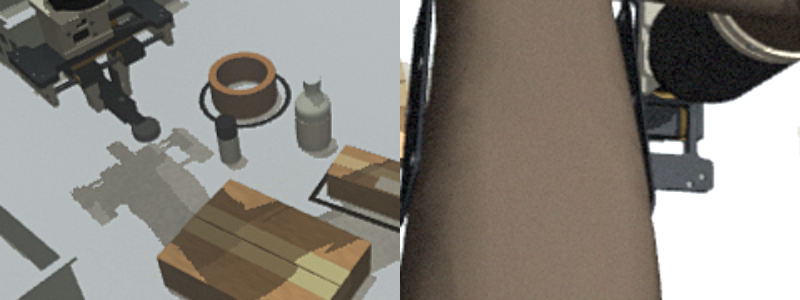

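The wand is held level with its head at scene crop (146,130). I'll move above the left end of the seam.

Request:
move_arm --motion '[[[-20,0,-10],[0,0,-2],1],[[-58,1,-10],[0,0,-4],1],[[-97,1,-10],[0,0,-7],1],[[-136,1,-10],[0,0,-10],1],[[-175,2,-10],[0,0,-13],1],[[-214,2,-10],[0,0,-15.4],1],[[-253,3,-10],[0,0,-15.4],1],[[-285,3,-8],[0,0,-15.4],1],[[-302,3,-7],[0,0,-15.4],1],[[-307,3,-7],[0,0,-15.4],1]]'

```text
clock: 15.7
tool_pos: [0.6297, -0.0104, 0.1283]
orientation: [179.8, 0.0, -79.4]
force: [0.7, -0.7, -1.0]
opening: 0.0238
gripper_force: 30.0
```

Request:
move_arm --motion '[[[0,0,5],[0,0,0],1],[[0,0,10],[0,0,0],1],[[0,0,10],[0,0,0],1]]'

```text
clock: 15.95
tool_pos: [0.6292, -0.0146, 0.1181]
orientation: [179.8, 0.0, -79.6]
force: [0.4, -0.1, -2.4]
opening: 0.024
gripper_force: 30.0
```

```bash
python3 go.py 630.4 -13 91 -79.6 660.6 -178.3 91 -79.6; python3 - <<'E'
from h import *
from plant import ctrl
S={n:ctrl.snapshot(n) for n in("scene","top")}
print("head chk",plane("scene",(207.6,188),.114)*1e3)
f=lambda i:cv2.convertScaleAbs(cv2.resize(i,(400,300)),alpha=1.4)
cv2.imwrite("pics/c5.png",np.hstack([f(S["scene"]["color"][180:330,190:390]),f(S["top"]["color"][130:280,260:460])]))
E
```

```text
t 15.95 [629.2 -14.6 118.1] [179.8   0.  -79.6] open 24.0 F 30.0 [ 0.4 -0.1 -2.4] q [ 16.  22. -14.  -0. -53.  -6.]
shift [-1.3 -1.6 27.1] turn [ 0.2  0.  -0. ]
shift [166.7  -1.6  27.1] turn [ 0.2  0.  -0. ]
head chk [[ 617.08062886 -228.46628995  114.        ]]
```

View pics/c5.png

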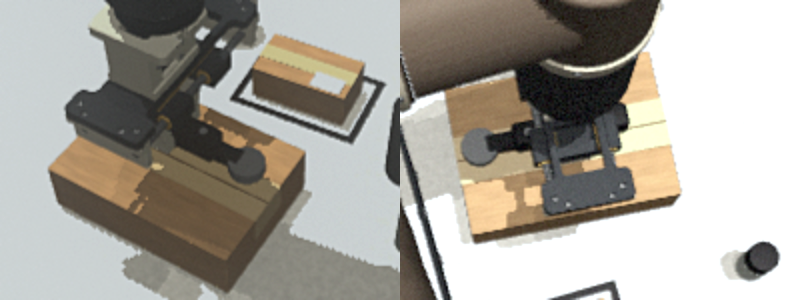

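The head hovers over the seam's left end: scene crop (246,165), top crop (478,147). I'll check where it is from both views.

```bash
python3 - <<'E'
from h import *
print(tri((313,262.5),(299,203.5)),plane("top",(299,203.5),.1084),plane("scene",(313,262.5),.1084))
E
```

```text
(array([0.61440245, 0.06701569, 0.10346613]), np.float64(0.000686945152646123)) [[0.61333795 0.06659028 0.1084    ]] [[0.61705566 0.0699914  0.1084    ]]
```

Request:
move_arm --motion '[[[-1,-1,6],[0,0,0],1],[[-1,-1,12],[0,0,0],1],[[-1,-1,18],[0,0,0],1],[[-1,-1,23],[0,0,0],1],[[-1,-1,26],[0,0,0],1],[[-1,-1,27],[0,0,0],1],[[-1,-1,27],[0,0,0],1],[[-1,-1,27],[0,0,0],1],[[-1,-1,27],[0,0,0],1],[[-1,-1,27],[0,0,0],1]]'

```text
clock: 16.88
tool_pos: [0.6315, -0.0121, 0.0937]
orientation: [-180.0, 0.0, -79.6]
force: [-0.3, 0.2, -1.7]
opening: 0.0241
gripper_force: 30.0
```

```bash
python3 go.py 630.4 -13 91 -79.6 660.6 -178.3 91 -79.6
```

```text
t 16.88 [631.5 -12.1  93.7] [-180.     0.   -79.6] open 24.1 F 30.0 [-0.3  0.2 -1.7] q [ 17.  24. -16.   0. -50.  -6.]
shift [0.7 1.2 2.7] turn [-0.  0.  0.]
shift [168.8   1.5   2.7] turn [-0.  0.  0.]
```

Request:
move_arm --motion '[[[1,1,1],[0,0,0],1],[[1,1,2],[0,0,0],1],[[4,1,2],[0,0,0],1],[[9,1,2],[0,0,0],1],[[14,1,2],[0,0,0],1],[[19,1,2],[0,0,0],1],[[24,1,2],[0,0,0],1],[[29,1,2],[0,0,0],1],[[34,1,2],[0,0,0],1],[[39,1,2],[0,0,0],1]]'

```text
clock: 17.72
tool_pos: [0.6374, -0.0513, 0.0913]
orientation: [180.0, -0.0, -79.6]
force: [0.7, 0.1, -1.5]
opening: 0.0236
gripper_force: 30.0
```

Request:
move_arm --motion '[[[4,0,0],[0,0,0],1],[[8,0,0],[0,0,0],1],[[12,0,0],[0,0,0],1],[[17,0,0],[0,0,0],1],[[22,0,0],[0,0,0],1],[[27,0,0],[0,0,0],1],[[32,0,0],[0,0,0],1],[[37,0,0],[0,0,0],1],[[41,0,0],[0,0,0],1],[[45,0,0],[0,0,0],1]]'

```text
clock: 18.55
tool_pos: [0.6455, -0.0955, 0.0913]
orientation: [180.0, -0.0, -79.6]
force: [-0.3, -0.1, -1.1]
opening: 0.0237
gripper_force: 30.0
```

```bash
python3 go.py 660.6 -178.3 91 -79.6
```

```text
t 18.55 [645.5 -95.5  91.3] [180.   -0.  -79.6] open 23.7 F 30.0 [-0.3 -0.1 -1.1] q [  9.  26. -13.   0. -51.   2.]
shift [84.2  0.2  0.3] turn [ 0. -0.  0.]
```

Request:
move_arm --motion '[[[4,0,0],[0,0,0],1],[[8,0,0],[0,0,0],1],[[12,0,0],[0,0,0],1],[[17,0,0],[0,0,0],1],[[22,0,0],[0,0,0],1],[[27,0,0],[0,0,0],1],[[32,0,0],[0,0,0],1],[[37,0,0],[0,0,0],1],[[41,0,0],[0,0,0],1],[[45,0,0],[0,0,0],1]]'

```text
clock: 19.38
tool_pos: [0.6537, -0.1397, 0.0913]
orientation: [180.0, 0.0, -79.6]
force: [-0.6, -0.2, -2.1]
opening: 0.024
gripper_force: 30.0
```

Request:
move_arm --motion '[[[5,0,0],[0,0,0],1],[[10,0,0],[0,0,0],1],[[15,0,0],[0,0,0],1],[[20,0,0],[0,0,0],1],[[25,0,0],[0,0,0],1],[[30,0,0],[0,0,0],1],[[34,0,0],[0,0,0],1],[[37,0,0],[0,0,0],1],[[39,0,0],[0,0,0],1],[[39,0,0],[0,0,0],1]]'

```text
clock: 20.22
tool_pos: [0.6607, -0.178, 0.0913]
orientation: [180.0, -0.0, -79.6]
force: [-0.1, -0.3, -1.4]
opening: 0.0239
gripper_force: 30.0
```

Request:
move_arm --motion '[[[0,0,0],[0,0,0],1],[[1,0,0],[0,0,0],1],[[2,0,0],[0,0,0],1],[[2,0,0],[0,0,0],1]]'

```text
clock: 20.55
tool_pos: [0.6611, -0.1795, 0.0914]
orientation: [-180.0, -0.0, -79.6]
force: [0.8, 0.1, -2.3]
opening: 0.0237
gripper_force: 30.0
```

```bash
python3 go.py 660.6 -178.3 91 -79.6; python3 - <<'E'
from h import *
from plant import ctrl
S={n:ctrl.snapshot(n) for n in("scene","top")}
f=lambda i:cv2.convertScaleAbs(cv2.resize(i,(400,300)),alpha=1.4)
cv2.imwrite("pics/c6.png",np.hstack([f(S["scene"]["color"][170:320,180:380]),f(S["top"]["color"][130:280,280:480])]))
E
```

```text
t 20.55 [ 661.1 -179.5   91.4] [-180.    -0.   -79.6] open 23.7 F 30.0 [ 0.8  0.1 -2.3] q [  1.  28.  -8.   0. -53.   9.]
shift [-1.3  0.3  0.4] turn [-0. -0.  0.]
```

View pics/c6.png

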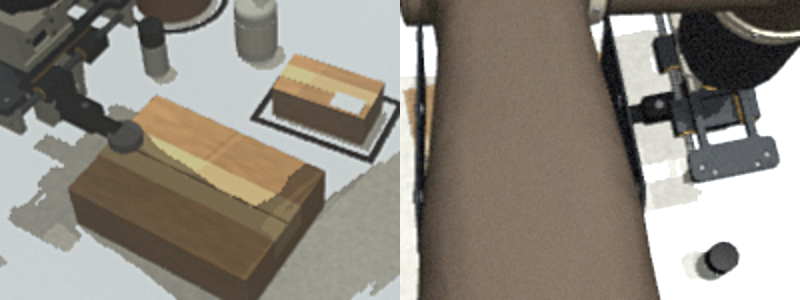

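The head is over the seam's right end: scene crop (126,137). The scan is done, so I'll carry the wand to its outline.

Request:
move_arm --motion '[[[0,0,-15],[0,0,0],1],[[0,0,-40],[0,0,0],1],[[0,0,-70],[0,0,0],1],[[-20,5,-85],[0,0,0],1],[[-56,10,-88],[0,0,-2],1],[[-92,18,-88],[0,0,-2],1],[[-128,28,-88],[0,0,-2],1],[[-164,38,-88],[0,0,-2],1],[[-200,48,-88],[0,0,-2],1],[[-236,58,-88],[0,0,-2],1]]'

```text
clock: 21.48
tool_pos: [0.5603, 0.0435, 0.1796]
orientation: [-180.0, 0.0, -77.6]
force: [0.1, 0.7, -0.6]
opening: 0.0236
gripper_force: 30.0
```

```bash
python3 go.py 445.8 273.4 150 -77.6
```

```text
t 21.48 [560.3  43.5 179.6] [-180.     0.   -77.6] open 23.6 F 30.0 [ 0.1  0.7 -0.6] q [ 24.  13. -19.  -0. -58. -12.]
shift [-249.2   62.3   29.6] turn [-0.  0.  0.]
```

Request:
move_arm --motion '[[[-34,8,0],[0,0,0],1],[[-70,17,0],[0,0,0],1],[[-106,26,0],[0,0,0],1],[[-142,35,0],[0,0,0],1],[[-178,44,0],[0,0,0],1],[[-210,52,0],[0,0,0],1],[[-232,58,8],[0,0,0],1],[[-242,60,25],[0,0,0],1],[[-242,60,50],[0,0,0],1],[[-242,60,70],[0,0,0],1]]'

```text
clock: 22.32
tool_pos: [0.4499, 0.2665, 0.1087]
orientation: [-180.0, 0.1, -77.5]
force: [-0.6, -1.4, -2.6]
opening: 0.0237
gripper_force: 30.0
```

Request:
move_arm --motion '[[[0,0,15],[0,0,0],1],[[0,0,25],[0,0,0],1],[[0,0,30],[0,0,0],1],[[0,0,30],[0,0,0],1],[[0,0,30],[0,0,0],1]]'

```text
clock: 22.73
tool_pos: [0.451, 0.2657, 0.0799]
orientation: [-180.0, 0.0, -77.6]
force: [-0.1, 0.0, -1.8]
opening: 0.024
gripper_force: 30.0
```

```bash
python3 go.py 445.8 273.4 23.7 -77.6; python3 - <<'E'
from h import *
from plant import ctrl
S={n:ctrl.snapshot(n) for n in("scene","top")}
f=lambda i:cv2.convertScaleAbs(cv2.resize(i,(400,300)),alpha=1.4)
cv2.imwrite("pics/c7.png",np.hstack([f(S["scene"]["color"][220:370,360:560]),f(S["top"]["color"][200:350,110:310])]))
E
```

```text
t 22.73 [451.  265.7  79.9] [-180.     0.   -77.6] open 24.0 F 30.0 [-0.1  0.  -1.8] q [ 52.  16. -30.   0. -43. -40.]
shift [-8.6  3.4 56.2] turn [-0.  0.  0.]
```

View pics/c7.png

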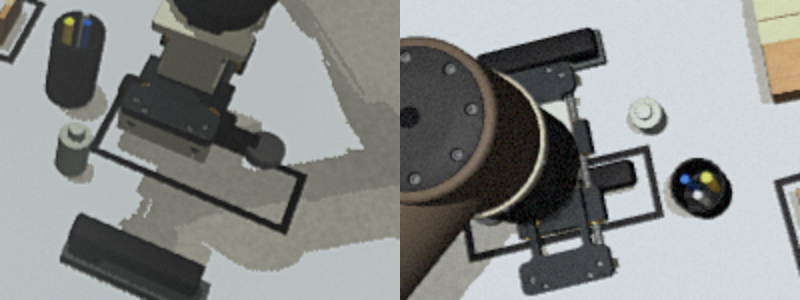

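The wand hangs over its outline, clear of the cup, weight and stapler. I'll lower it with the small correction.

Request:
move_arm --motion '[[[-8,3,10],[0,0,0],1],[[-8.5,3.5,22],[0,0,0],1],[[-8.5,3.5,34],[0,0,0],1],[[-8.5,3.5,44],[0,0,0],1],[[-8.5,3.5,50],[0,0,0],1],[[-8.5,3.5,53],[0,0,0],1],[[-8.5,3.5,55],[0,0,0],1],[[-8.5,3.5,56],[0,0,0],1],[[-8.5,3.5,56],[0,0,0],1]]'

```text
clock: 23.58
tool_pos: [0.4455, 0.2732, 0.0237]
orientation: [-180.0, 0.0, -77.6]
force: [-0.1, 0.4, -1.4]
opening: 0.0238
gripper_force: 30.0
```

```bash
python3 go.py 445.8 273.4 23.7 -77.6
```

```text
t 23.58 [445.5 273.2  23.7] [-180.     0.   -77.6] open 23.8 F 30.0 [-0.1  0.4 -1.4] q [ 53.  21. -33.   0. -35. -41.]
shift [-0.1 -0.3  0. ] turn [-0.  0.  0.]
```

Request:
move_arm --motion '[[[0,0,0.7],[0,0,0],1],[[0,0,1],[0,0,0],1],[[0,0,1],[0,0,0],0.7],[[0,0,1],[0,0,0],0.6],[[0,0,1],[0,0,0],0.4],[[0,0,1],[0,0,0],0.4],[[0,0,1],[0,0,0],0.4],[[0,0,-15],[0,0,0],0.4],[[0,0,-50],[0,0,0],0.4],[[0,0,-90],[0,0,0],0.4]]'

```text
clock: 24.42
tool_pos: [0.4442, 0.2716, 0.1124]
orientation: [179.8, -0.2, -77.6]
force: [0.1, 1.2, 0.3]
opening: 0.0522
gripper_force: 0.0
```

Request:
move_arm --motion '[[[0,0,-40],[0,0,0],0.4],[[0,0,-80],[0,0,0],0.4],[[-30,0,-100],[0,0,0],0.4],[[-70,0,-100],[0,0,0],0.4],[[-110,0,-100],[0,0,0],0.4],[[-150,0,-100],[0,0,0],0.4],[[-190,0,-100],[0,0,0],0.4],[[-225,0,-100],[0,0,0],0.4],[[-240,0,-100],[0,0,0],0.4],[[-240,0,-100],[0,0,0],0.4]]'

```text
clock: 25.25
tool_pos: [0.3926, 0.5103, 0.2121]
orientation: [180.0, -0.0, -77.4]
force: [-0.7, -0.0, -0.9]
opening: 0.0525
gripper_force: 0.0
```

```bash
python3 go.py; python3 - <<'E'
from plant import ctrl
import cv2,numpy as np
S={n:ctrl.snapshot(n) for n in("scene","top")}
for n in S: np.savez(f"{n}4.npz",**S[n])
f=lambda i:cv2.convertScaleAbs(cv2.resize(i,(400,300)),alpha=1.4)
cv2.imwrite("pics/c8.png",np.hstack([f(S["scene"]["color"][130:370,210:530]),f(S["top"]["color"][130:370,110:540])]))
E
```

```text
t 25.25 [392.6 510.3 212.1] [180.   -0.  -77.4] open 52.5 F 0.0 [-0.7 -0.  -0.9] q [ 70.  19.  -6.  -0. -65. -57.]
```

View pics/c8.png

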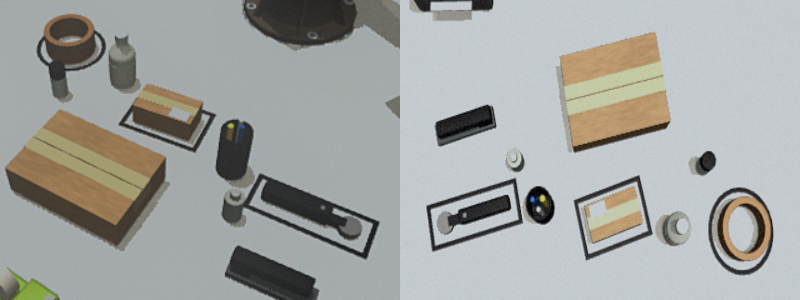

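Everything is in place: the wand from (437,222) to (511,205) within its outline, the carton at (613,215) and the roll at (745,228), all inside theirs. I'll hand in.

```bash
python3 -c "
from plant import ctrl
print(ctrl.close_job())"
```

```text
the job is handed in; nothing more can be done
None
```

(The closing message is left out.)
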